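# Shut the biscuit caddy and clamp its toggle latch

### The job

Shut the white biscuit caddy tight: slide its wooden lid along until it rests on the rubber seal, snap the latch's wire bail down over the keeper on the lid, then press the latch lever over its center and down until it bears firmly on its springy rubber rest, whose height you have to feel. In that order; press the latch with the fingertips without pinching it, never with more than 30 N, don't crush the seal by forcing the lid, and leave the other things where they stand.

Things in the scene. Friction and masses are not known exactly. Their poses are not given: they have to be found in the camera images.
- caddy: White box 250 x 140 x 90 mm, fixed to the worktop, long along its x axis (from x = -85 to +165 mm; y = -70 to +70). Origin: on the worktop straight below the lever's pivot, on the box's middle line. z up. Its +x axis points from the latch to the lid. A deck 90 mm high spans x = -85 to 18; next the black rubber seal (face at x = 30); then the lid, level with the deck.
- latch: The steel toggle latch on the caddy's deck: bracket, lever and bail. Its frame is the caddy's frame. The fingers must not press on it, with all it carries, with more than 30 N in sum (a pinch counts on both sides, so it is too much).
- lid (a joint): Slide of the wooden lid along the caddy's x, in m: 0 = its edge just touches the seal, positive = open (starts 25 to 60 mm open), negative = seal squeezed. Sliding takes about 2 N; the seal pushes back 9 N per mm. Latched it reads about -0.004 to -0.0055. Let go, the seal springs back. Pushing the lid below -0.004 while the lever still stands up counts as crushing the seal.
- knob_top (a point): Centre of the top of the lid's round wooden knob (28 mm across, 22 mm tall, on a 10 mm tall neck 14 mm across). Its top is 122 mm above the worktop; 125 mm from the caddy origin along x when the lid reads 0.
- lever (a joint): Angle of the latch lever, rad: 0 = handle level, pointing to the caddy's -x; grows as the handle rises; 1.57 = straight up; 2.06 = open stop. Starts at 2.00 to 2.06. A stiff pivot (0.18 Nm) holds it. Dead center is at 0.33; left above 0.6 it springs open. Closing takes up to 11 N near the handle's end. It meets its rest somewhere between 0.16 and -0.18, and must be pressed on.
- pad (a joint): How far the lever's springy rubber rest is pressed in, m: 0 = free, 0.0025 = bottomed (rigid from there). It pushes back 6 N per mm. It is a black button 12 mm across on the deck, 45 mm from the pivot on the caddy's -x side; its free top stands 8 to 23 mm above the deck: it differs each time. Well pressed, with 12 to 16 N, it keeps 0.9 to 1.8 mm after letting go.
- lever_pivot (a point): The lever's pivot axis (along the caddy's y), 102 mm above the worktop, above the caddy's origin.
- lever_tip (a point): Point on the handle's pressing face (its top when level), 47 mm from the pivot along the handle and 8 mm above it when level; the handle is a steel plate 26 mm wide, 4 mm thick, from 12 to 59 mm from the pivot, ending in an 8 mm bead.
- bail (a joint): Angle of the bail on the lever, rad; the bail's rise above level, towards the lid, is bail minus lever (at the start about 0.8 to 1.2 rad). A stiffish pivot keeps it where it is left. The bail's pivot sits on the lever 10 mm from the lever's pivot and turns with it: level with it on the -x side when the lever reads 0.33, nearly straight above it when fully open.
- bail_bar (a point): Middle of the bail's cross bar: steel, 6 mm thick, 44 mm long along the caddy's y, at the end of two 52 mm arms (44 mm apart) from the bail's pivot. When hooked it sits just above the lid, on the lid side of the keeper's post, under the keeper's nose: its centre 3 to 6 mm above the lid's top.
- bail_tab (a point): Upper face of the bail's finger tab near its outer end: a steel plate 30 mm wide, 4 mm thick, 26 mm long, beyond the bar, bent up 0.42 rad; this point is 22 mm past the bar, 12 mm above the line of the arms. Pressed down here, lid on the seal, the bar rides down the keeper's sloping nose, snaps under it at 6 to 14 N, and stops on the lid (rigid).
- keeper (a point): On the lid's top (90 mm above the worktop), straight below the tip of the steel keeper's nose, 51 mm from the caddy origin along x when the lid reads 0. It is 16 mm wide, 19 mm tall: a post, and a nose sloping down at 45 degrees away from the latch, overhanging the post by 6 mm, 8 mm free under its tip. The bail catches only with the lid within about 4 mm of the seal.
- spice_jar: bystander: glass jar 44 mm across, 80 mm tall, beside the caddy
- mug: bystander: white mug 76 mm across, 85 mm tall, beside the caddy
- spoon: bystander: wooden spoon, 170 mm long, lying beside the caddy
- tin: bystander: low steel tin, 66 mm across, 50 mm tall, off the latch end of the caddy
- bowl: bystander: white bowl, 110 mm across, 50 mm tall, off the lid end of the caddy
- oil: bystander: amber oil bottle, 235 mm tall
- biscuits: bystander: cardboard packet, 190 mm tall

How it is judged:
By the outcome, as a careful person would: the job done as asked, in the order asked, and still so for the second after the job is handed in, with the robot touching nothing.
It also fails if it takes over 72 s, if anything falls off the work surface, if the arm or the gripper's body presses on something with over 40 N, if the wrist force passes 120 N, or if a joint passes its speed limit or range.

### The arm

A 6-joint arm with a two-finger parallel gripper is mounted at the origin on the work surface. World frame = base frame: x ahead of the robot, y to its left, z up, the work surface at z = 0. Lengths are in m, angles in rad, forces in N, time in s.
With the tool pointing down it reaches from about 0.25 to 0.725 m from the base axis. Payload 4 kg.
Tool frame: the origin (TCP) lies on the front face of the gripper's body, between the roots of the fingers; the fingertips stand 73 mm ahead of it and the grasp point (between the pads) lies 54 mm ahead of it; z points along the fingers, y is the line along which they close (so a half turn about z gives the same grasp; the last joint's range is limited). The gripper opens to 85 mm and grips with 20 to 120 N. Pads are 22 mm wide; open, the fingers measure 114 mm over their backs; the gripper's body (76 mm by 85 mm) begins 54 mm behind the grasp point. The pads swing forward as they close: fully open they stand 13 mm farther back than shut.
Start: joints at [1.257, 0.241, 0.005, 1.335, 0, 1.571], TCP at [0.154, 0.476, 0.304] pointing down, gripper open.
Joint ranges: [-2.72, 2.72], [-1.05, 1.87], [-1.09, 1.28], [-1.99, 2.15], [-1.42, 1.44], [-3.14, 3.14]. Speed limits (rad/s): [2.79, 2.79, 3.14, 3.14, 3.14, 3.14].

### API

Orientations are given as a unit quaternion [x, y, z, w].
In Python, from workcell import bot gives the robot as it stands. The module is installed in compiled form; this text tells all that it offers.
- The arm moves only by the tool step_arm, never from a script. Its argument "rows" is a list of rows, each a list of 2 entries, a list of its own where there are three numbers: the shift along the tool's x, y, z in mm, then the turn about the tool's z in degrees. A call has 1 to 12 rows; each row is the pose to reach, as a shift and turn from the pose commanded when the call began, along the tool's axes at that moment; what a row does not reach only later rows make up. A row lasts 1/8 s, in which the tool goes at most 62.5 mm and 10.7 degrees, less where a joint would pass 70% of its speed; a pose out of reach is approached as far as the arm can. A call with a gripper value outside its range is refused whole. "claw" is the gripper's target within -1 to 1 (shut at 1, half-way at 0, fully open at -1), set as the call begins (left out, the last holds). The fingers move at their own pace and stop on an object; the grip force is fixed at half the most. Time passes only in rows, so rows that repeat a pose let the fingers close. It gives the time, the measured TCP pose, the force, the opening and the grip force at its end, in the units of the state.
- bot.get_obs(): the state, without advancing time (a new reading comes with each control period).
- bot.camera(name): name is "scene" or "top" or "wrist"; returns (picture, depth): 400x640x3 uint8, red, green, blue; 400x640 float32, m along the optical axis (not along the pixel's ray), 0 where there is no reading.
- bot.camera_params(name): a dict with "fx", "fy", "cx", "cy" (pixels), "pose" (4x4, takes a point from camera to world coordinates). Camera axes: x right, y up, looking along -z (the intrinsics and any distortion apply to the point x, -y, -z); pixel columns grow to the right and rows downward; lengths in m; the calibration is good to about 2 mm. A picture is of the moment at which its call begins: read the wrist's pose just before it. camera_params takes no time and is no camera call; for the wrist camera it gives the pose at the moment of the call.
- bot.job_done(): hands the job in; it is judged then, once.
Trained networks look in the newest picture that a camera, given by its name, has taken for a name from the list of things; names that differ only in an ending like _2 or _b are one class to them, and where a whole thing is asked for, a point or a joint stands for the part that bears it (a point fixed in the world has none). Each returns a list of dicts, best first, with "score" (0 to 1); they miss things now and then, are a little off and sometimes report something else, mostly with a low value. They report only what shows in the picture. A call takes as long as a camera call.
- bot.trace(target, camera): "pixels" (400x640 bool, what is visible of it) and "uv" ([column, row] in pixels, amid what is visible of it).
The state is a dict: "clock": time; "joint_pos": joint angles; "joint_vel": joint speeds; "tau": joint torques, N m; "eef_pos": TCP position; "tool_rot": TCP orientation; "ft_force": force on the tool from outside, world axes, zero at the start; "ft_torque": the same for the moment, N m; "grip_width": finger opening in m; "grasp_force": force on a finger pad.
Only numpy, scipy, OpenCV 4.12 (cv2) and the standard library are available. Lean on these libraries where they do the work, as an engineer would, in place of code of your own. Each camera call takes 0.05 s, during which the arm holds its last target. There are 200 camera calls.

## Working session

There is one attempt and no reset: what is moved stays moved. The work goes in short steps, Python scripts to look and compute and a tool call to move; the robot and the scene stay as the last step left them, time stands still between calls to the robot, and variables do not carry over. Pictures are saved under pics/ and viewed, at most 10 in all, crops included, and the job is handed in when it is done.

Besides the shell and the picture viewer there is one more tool, called after ">>>" by a JSON object that holds its "name" and its "arguments". step_arm: Moves the arm, as the interface text tells. Its arguments: {"type":"object","properties":{"rows":{"type":"array"},"claw":{"type":"number"}},"required":["rows"]}

```bash
mkdir -p pics
cat > h.py <<'E'
import numpy as np, cv2
from workcell import bot
def snap(cam):
    P=bot.camera_params(cam); im,d=bot.camera(cam); return P,im,d
def world(P,u,v,z):
    x=(u-P['cx'])/P['fx']*z; y=-(v-P['cy'])/P['fy']*z
    p=np.stack([x,y,-z*np.ones_like(x),np.ones_like(x)],-1)
    return (p@np.array(P['pose']).T)[...,:3]
def cloud(P,d):
    v,u=np.mgrid[0:400,0:640].astype(float); return world(P,u,v,d)
def proj(P,p):
    q=np.linalg.inv(np.array(P['pose']))@np.append(p,1)
    return np.array([P['cx']+P['fx']*q[0]/-q[2],P['cy']-P['fy']*q[1]/-q[2]])
def save(n,im): cv2.imwrite('pics/'+n,im[...,::-1])
E
python3 - <<'E'
from h import *
o=bot.get_obs(); print({k:np.round(v,3) for k,v in o.items()})
ims=[]
for c in ['top','scene']:
    P,im,d=snap(c); C=cloud(P,d); save(c+'1.png',im)
    print(c,{k:np.round(v,3).tolist() for k,v in P.items()})
    for t in ['caddy','latch','knob_top','lever','lever_pivot','lever_tip','bail','bail_bar','bail_tab','keeper','pad','lid']:
        for r in bot.trace(t,c)[:1]:
            m=r['pixels']&(d>0); w=C[m]
            print(t,round(r['score'],2),np.round(r['uv']),m.sum(), np.round(np.median(w,0),3) if m.any() else '', np.round(w.max(0),3) if m.any() else '')
E
```

```text
{'clock': np.float64(0.0), 'joint_pos': array([ 1.257,  0.241,  0.004,  1.335, -0.   ,  1.571]), 'joint_vel': array([ 0.002, -0.   , -0.   ,  0.001, -0.   , -0.002]), 'tau': array([-0.0000e+00, -3.7232e+01,  2.5241e+01,  1.7000e-02, -0.0000e+00,
       -0.0000e+00]), 'eef_pos': array([0.154, 0.475, 0.303]), 'tool_rot': array([ 0.156,  0.988, -0.001, -0.   ]), 'ft_force': array([ 0.151, -0.612, -0.686]), 'ft_torque': array([-0.046,  0.037,  0.001]), 'grasp_force': np.float64(0.0), 'grip_width': np.float64(0.085)}
top {'fx': 517.337, 'fy': 517.337, 'cx': 318.294, 'cy': 193.782, 'pose': [[0.007, 0.983, -0.182, 0.301], [-1.0, 0.007, 0.004, -0.015], [0.005, 0.182, 0.983, 1.515], [0.0, 0.0, 0.0, 1.0]]}
caddy 0.93 [284. 210.] 5495 [0.516 0.066 0.09 ] [0.611 0.239 0.185]
latch 0.73 [306. 206.] 318 [0.524 0.019 0.122] [0.553 0.044 0.185]
knob_top 0.72 [256. 213.] 2142 [0.517 0.153 0.091] [0.581 0.236 0.128]
lever 0.62 [300. 205.] 176 [0.527 0.028 0.144] [0.553 0.044 0.185]
lever_pivot 0.77 [300. 206.] 142 [0.523 0.028 0.144] [0.553 0.041 0.182]
lever_tip 0.6 [303. 206.] 224 [0.522 0.025 0.139
[... 607 characters left out ...]
6 0.179]
knob_top 0.66 [388. 225.] 2391 [0.525 0.169 0.09 ] [0.581 0.223 0.123]
lever 0.55 [353. 180.] 199 [0.528 0.036 0.15 ] [0.547 0.046 0.18 ]
lever_pivot 0.61 [350. 181.] 220 [0.528 0.03  0.143] [0.548 0.046 0.18 ]
lever_tip 0.51 [351. 179.] 207 [0.525 0.036 0.149] [0.547 0.046 0.18 ]
bail 0.57 [291. 228.] 541 [ 0.669 -0.005  0.052] [0.685 0.006 0.083]
bail_bar 0.64 [352. 176.] 102 [0.522 0.04  0.161] [0.546 0.046 0.179]
bail_tab 0.67 [350. 177.] 128 [0.528 0.04  0.158] [0.547 0.046 0.18 ]
keeper 0.76 [390. 226.] 2423 [0.525 0.169 0.09 ] [0.581 0.223 0.123]
pad 0.56 [320. 263.] 1571 [0.689 0.13  0.056] [0.726 0.183 0.087]
lid 0.59 [387. 229.] 2404 [0.525 0.169 0.09 ] [0.581 0.223 0.123]
```

```bash
python3 - <<'E'
import cv2,numpy as np
a=cv2.imread('pics/top1.png')[110:310,150:450]; b=cv2.imread('pics/scene1.png')[80:330,200:500]
a=cv2.resize(a,None,fx=1.33,fy=1.33,interpolation=3);b=cv2.resize(b,None,fx=1.33,fy=1.33,interpolation=3)
h=max(a.shape[0],b.shape[0]);p=lambda x:np.pad(x,((0,h-x.shape[0]),(0,0),(0,0)))
cv2.imwrite('pics/v1.png',np.hstack([p(a),p(b)]))
E
python3 - <<'E'
from h import *
pts=[]
for c in ['top','scene']:
    P,im,d=snap(c);C=cloud(P,d)
    m=(abs(C[...,2]-.09)<.006)&(abs(C[...,0]-.52)<.13)&(C[...,1]>-.12)&(C[...,1]<.3)&(d>0)
    n,l,s,_=cv2.connectedComponentsWithStats(m.astype(np.uint8))
    for i in np.argsort(-s[1:,4])[:4]+1:
        w=C[l==i]; 
        if len(w)<100: continue
        r=cv2.minAreaRect((w[:,:2]*1000).astype(np.float32)); col=im[l==i].mean(0)
        print(c,len(w),np.round(r[0]),np.round(r[1]),round(r[2],1),'z',w[:,2].mean().round(4),col.round())
    # high points along the axis
    m=(C[...,2]>.1)&(abs(C[...,0]-.52)<.05)&(C[...,1]>-.1)&(C[...,1]<.26)&(d>0)&(C[...,2]<.2)
    w=C[m]; w=w[np.argsort(w[:,1])]
    for y in np.arange(-.05,.25,.006):
        q=w[(w[:,1]>=y)&(w[:,1]<y+.006)]
        if len(q): print(round(y,3),len(q),'x',q[:,0].min().round(3),q[:,0].max().round(3),'z',q[:,2].min().round(3),q[:,2].max().round(3))
E
```

```text
top 3853 [522.  69.] [141. 303.] 2.1 z 0.0904 [200. 183. 157.]
-0.05 9 x 0.519 0.531 z 0.104 0.118
-0.044 11 x 0.519 0.533 z 0.106 0.117
-0.038 5 x 0.489 0.53 z 0.1 0.108
-0.008 6 x 0.513 0.536 z 0.102 0.108
-0.002 21 x 0.501 0.545 z 0.1 0.118
0.004 28 x 0.5 0.556 z 0.101 0.125
0.01 32 x 0.502 0.546 z 0.1 0.133
0.016 27 x 0.5 0.547 z 0.12 0.142
0.022 28 x 0.499 0.546 z 0.132 0.148
0.028 42 x 0.499 0.548 z 0.143 0.159
0.034 33 x 0.5 0.546 z 0.153 0.173
0.04 23 x 0.507 0.537 z 0.172 0.185
0.088 12 x 0.513 0.527 z 0.101 0.112
0.094 13 x 0.513 0.529 z 0.103 0.11
0.1 11 x 0.513 0.527 z 0.1 0.111
0.166 18 x 0.509 0.526 z 0.106 0.126
0.172 22 x 0.505 0.529 z 0.104 0.128
0.178 24 x 0.504 0.532 z 0.113 0.126
0.184 20 x 0.507 0.528 z 0.104 0.131
0.19 7 x 0.51 0.526 z 0.117 0.128
0.208 1 x 0.507 0.507 z 0.1 0.1
scene 3816 [520.  69.] [143. 306.] 1.6 z 0.0893 [185. 160. 123.]
-0.05 5 x 0.518 0.529 z 0.105 0.111
-0.044 15 x 0.517 0.532 z 0.102 0.111
-0.038 11 x 0.519 0.531 z 0.101 0.111
-0.008 2 x 0.516 0.517 z 0.101 0.104
-0.002 6 x 0.515 0.536 z 0.1 0.108
0.004 17 x 0.509 0.548 z 0.101 0.118
0.01 19 x 0.514 0.547 z 0.1 0.124
0.016 23 x 0.509 0.545 z 0.114 0.131
0.022 26 x 0.499 0.546 z 0.126 0.143
0.028 17 x 0.502 0.545 z 0.136 0.152
0.034 48 x 0.497 0.546 z 0.147 0.169
0.04 59 x 0.504 0.54 z 0.153 0.18
0.088 10 x 0.513 0.527 z 0.103 0.107
0.094 16 x 0.512 0.528 z 0.103 0.11
0.1 17 x 0.511 0.528 z 0.1 0.106
0.106 1 x 0.523 0.523 z 0.102 0.102
0.166 9 x 0.511 0.526 z 0.12 0.121
0.172 28 x 0.504 0.53 z 0.102 0.123
0.178 38 x 0.503 0.53 z 0.103 0.123
0.184 43 x 0.506 0.529 z 0.102 0.123
0.19 44 x 0.507 0.526 z 0.102 0.123
```

View pics/v1.png

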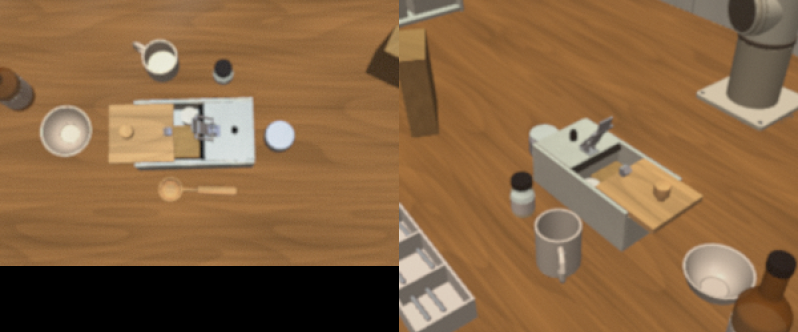

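>>> {"name": "step_arm", "arguments": {"rows": [[[-46, -25, 0], 7], [[-93, -49, 0], 14], [[-139, -74, 0], 21], [[-186, -98, 0], 28], [[-232, -123, 0], 35], [[-278, -147, 0], 42], [[-325, -172, 0], 49], [[-371, -196, 0], 56], [[-418, -221, 0], 63], [[-464, -245, 0], 70], [[-464, -245, 0], 70]], "claw": 1}}

```text
clock: 2.78
eef_pos: [0.522, 0.0967, 0.3033]
tool_rot: [0.696, 0.718, -0.0, 0.0]
ft_force: [0.0, -0.5, 0.3]
grip_width: -0.0001
grasp_force: 0.0
```

```bash
cat > w.py <<'E'
from h import *
import sys
o=bot.get_obs(); print(o['clock'],o['eef_pos'].round(4),o['tool_rot'].round(4),o['ft_force'].round(2))
P,im,d=snap('wrist');C=cloud(P,d); save(sys.argv[1],im)
np.savez('w.npz',C=C,im=im,d=d)
print(np.round(P['pose'],3).tolist(),P['fx'])
for t in ['knob_top','lever_tip','bail_bar','bail_tab','keeper','pad','lever']:
    for r in bot.trace(t,'wrist')[:1]:
        m=r['pixels']&(d>0); w=C[m]
        if m.any(): print(t,round(r['score'],2),np.round(r['uv']),m.sum(),np.round(np.median(w,0),4),np.round(w.min(0),3),np.round(w.max(0),3))
E
python3 w.py w1.png
```

```text
2.775 [0.522  0.0967 0.3033] [ 6.965e-01  7.176e-01 -1.000e-04  2.000e-04] [ 0.01 -0.48  0.34]
[[1.0, -0.028, -0.009, 0.519], [0.029, 0.948, 0.316, 0.179], [-0.001, -0.316, 0.949, 0.374], [0.0, 0.0, 0.0, 1.0]] 340.47656727006677
knob_top 0.98 [315. 111.] 25492 [0.5145 0.1608 0.0907] [0.431 0.074 0.001] [0.591 0.222 0.125]
lever_tip 0.58 [316. 111.] 25767 [0.5146 0.161  0.0907] [ 0.431  0.074 -0.001] [0.593 0.237 0.125]
keeper 0.58 [316. 111.] 25867 [0.5147 0.1609 0.0907] [ 0.43   0.061 -0.001] [0.592 0.237 0.125]
pad 0.31 [318. 153.] 40895 [0.5145 0.1261 0.0904] [ 0.421 -0.12  -0.001] [0.613 0.237 0.282]
```

View pics/w1.png

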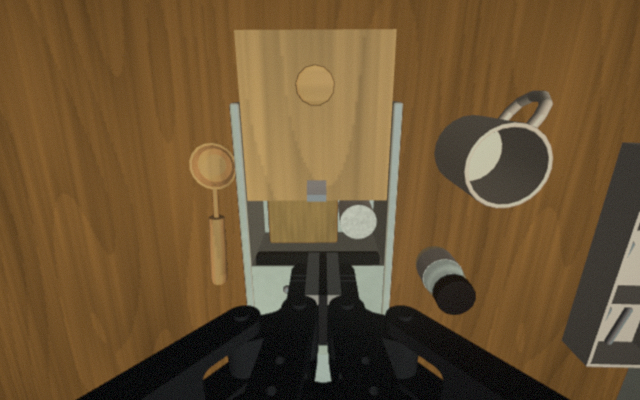

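Run:
```python
import numpy as np,cv2
f=np.load('w.npz');C=f['C'];im=f['im'].astype(int);d=f['d']
k=(C[...,2]>.115)&(C[...,2]<.13)&(C[...,1]>.14)&(abs(C[...,0]-.52)<.03)
w=C[k];print('knob',(w.min(0)+w.max(0))/2,w.mean(0),w.min(0),w.max(0))
k=(C[...,2]>.097)&(C[...,2]<.13)&(C[...,1]>.08)&(C[...,1]<.125)&(abs(C[...,0]-.52)<.03)
w=C[k];print('keeper',w.mean(0),w.min(0),w.max(0))
k=(C[...,2]>.084)&(C[...,2]<.096)&(C[...,1]>.06)&(C[...,1]<.23)&(abs(C[...,0]-.52)<.09)&(im[...,0]-im[...,2]>40)
n,l,s,_=cv2.connectedComponentsWithStats(k.astype(np.uint8));i=1+np.argmax(s[1:,4]);w=C[l==i]
print('lid',w.min(0),w.max(0),cv2.minAreaRect((w[:,:2]*1000).astype(np.float32)))
for u in (262,272,285,365,378):
    print(u,[(v,*C[v,u].round(3)[1:],im[v,u].sum()) for v in range(236,272,2)])
```

```text
knob [0.51358177 0.18076736 0.12160741] [0.51371969 0.18076695 0.12234951] [0.49983617 0.16697417 0.11794554] [0.52732737 0.19456054 0.12526929]
keeper [0.51618189 0.09890315 0.10533818] [0.50851235 0.08916283 0.09969679] [0.52391967 0.10666917 0.11000549]
lid [0.45129295 0.08356944 0.08437634] [0.57877251 0.22249312 0.09380761] ((514.3092651367188, 153.11181640625), (124.86786651611328, 135.39134216308594), 2.192152500152588)
262 [(236, np.float64(0.022), np.float64(0.028), np.int64(233)), (238, np.float64(0.02), np.float64(0.031), np.int64(231)), (240, np.float64(0.019), np.float64(0.034), np.int64(221)), (242, np.float64(0.019), np.float64(0.038), np.int64(216)), (244, np.float64(0.018), np.float64(0.041), np.int64(218)), (246, np.float64(0.019), np.float64(0.048), np.int64(213)), (248, np.float64(0.019), np.float64(0.052), np.int64(206)), (250, np.float64(0.019), np.float64(0.057), np.int64(204)), (252, np.float64(0.031), np.float64(0.086), np.int64(104)), (254, np.float64(0.03), np.float64(0.088), np.int64(93)), (256, np.float64(0.029), np.float64(0.09), np.int64(100)), (258, np
[... 4023 characters left out ...]
(0.025), np.float64(0.057), np.int64(179)), (250, np.float64(0.023), np.float64(0.059), np.int64(192)), (252, np.float64(0.022), np.float64(0.061), np.int64(167)), (254, np.float64(0.032), np.float64(0.086), np.int64(126)), (256, np.float64(0.031), np.float64(0.088), np.int64(123)), (258, np.float64(0.03), np.float64(0.089), np.int64(113)), (260, np.float64(0.028), np.float64(0.088), np.int64(95)), (262, np.float64(0.026), np.float64(0.089), np.int64(124)), (264, np.float64(0.023), np.float64(0.087), np.int64(159)), (266, np.float64(0.022), np.float64(0.09), np.int64(448)), (268, np.float64(0.021), np.float64(0.092), np.int64(484)), (270, np.float64(0.018), np.float64(0.091), np.int64(485))]
```

>>> {"name": "step_arm", "arguments": {"rows": [[[55, -5, 0], 0], [[110, -5, 20], 0], [[126, -5, 60], 0], [[126, -5, 100], 0], [[126, -5, 122], 0], [[120, -5, 122], 0], [[114, -5, 122], 0], [[112, -5, 122], 0]]}}

```text
clock: 4.18
eef_pos: [0.512, 0.2108, 0.1836]
tool_rot: [0.695, 0.719, 0.001, 0.001]
ft_force: [-0.1, -0.2, 1.0]
grip_width: 0.0001
grasp_force: 0.0
```

>>> {"name": "step_arm", "arguments": {"rows": [[[-8, 0, 0], 0], [[-16, 0, 0], 0], [[-24, 0, 0], 0], [[-32, 0, 0], 0], [[-40, 0, 0], 0], [[-46, 0, 0], 0], [[-50, 0, 0], 0], [[-52, 0, 0], 0], [[-53, 0, 0], 0], [[-53, 0, 0], 0]]}}

```text
clock: 5.42
eef_pos: [0.5128, 0.158, 0.1818]
tool_rot: [0.695, 0.719, -0.0, 0.0]
ft_force: [1.3, 1.1, 1.0]
grip_width: 0.0004
grasp_force: 0.6
```

>>> {"name": "step_arm", "arguments": {"rows": [[[-1, 0, 0], 0], [[-2, 0, 0], 0], [[-3, 0, 0], 0], [[-3, 0, 0], 0]]}}

```text
clock: 5.92
eef_pos: [0.5129, 0.155, 0.1818]
tool_rot: [0.695, 0.719, -0.0, -0.0]
ft_force: [0.2, 1.3, 0.0]
grip_width: 0.0005
grasp_force: 0.8
```

>>> {"name": "step_arm", "arguments": {"rows": [[[-1, 0, 0], 0], [[-2, 0, 0], 0], [[-2, 0, 0], 0]]}}

```text
clock: 6.3
eef_pos: [0.513, 0.1529, 0.1818]
tool_rot: [0.695, 0.719, -0.0, -0.0]
ft_force: [0.5, 1.4, 0.1]
grip_width: 0.0002
grasp_force: 0.8
```

>>> {"name": "step_arm", "arguments": {"rows": [[[-0.7, 0, 0], 0], [[-1, 0, 0], 0], [[-1, 0, 0], 0]]}}

```text
clock: 6.68
eef_pos: [0.5131, 0.1521, 0.1818]
tool_rot: [0.695, 0.719, -0.0, -0.0]
ft_force: [-0.8, 1.5, -1.0]
grip_width: -0.0003
grasp_force: 0.9
```

>>> {"name": "step_arm", "arguments": {"rows": [[[-0.7, 0, 0], 0], [[-1, 0, 0], 0], [[-1, 0, 0], 0]]}}

```text
clock: 7.05
eef_pos: [0.5131, 0.1515, 0.1819]
tool_rot: [0.694, 0.72, 0.0, -0.0]
ft_force: [-0.2, 3.9, -0.7]
grip_width: 0.0001
grasp_force: 2.2
```

>>> {"name": "step_arm", "arguments": {"rows": [[[-0.5, 0, 0], 0], [[-0.9, 0, 0], 0], [[-0.9, 0, 0], 0]]}}

```text
clock: 7.42
eef_pos: [0.5131, 0.1511, 0.1819]
tool_rot: [0.694, 0.72, 0.001, -0.001]
ft_force: [-1.4, 6.1, -1.2]
grip_width: -0.0001
grasp_force: 3.2
```

>>> {"name": "step_arm", "arguments": {"rows": [[[6, 0, 0], 0], [[6, 0, -50], 0], [[6, 0, -110], 0], [[-40, 0, -121], 0], [[-95, 0, -121], 0], [[-150, 0, -121], 0], [[-194, 0, -121], 0], [[-194, 0, -121], 0], [[-194, 0, -121], 0]]}}

```text
clock: 8.55
eef_pos: [0.5199, -0.0439, 0.3029]
tool_rot: [0.695, 0.719, -0.0, 0.0]
ft_force: [-0.4, -0.6, -0.7]
grip_width: -0.0
grasp_force: 0.0
```

```bash
cat >> w.py <<'E'
O=np.array([.5198,.0025]);ux=np.array([-.0355,.9994]);uy=np.array([-.9994,-.0355])
q=C[...,:2]-O; K=np.stack([q@ux,q@uy,C[...,2]],-1)*1000
np.savez('k.npz',K=K)
m=(d>0)&(abs(K[...,1])<26)&(K[...,0]>-60)&(K[...,0]<160)&(K[...,2]>93)&(K[...,2]<195)
w=K[m]
for x in range(-60,160,4):
    s=w[(w[:,0]>=x)&(w[:,0]<x+4)]
    if len(s): print(x,len(s),'y',s[:,1].min().round(),s[:,1].max().round(),'z',np.percentile(s[:,2],[0,25,50,75,100]).round())
E
python3 w.py w2.png
```

```text
8.55 [ 0.5199 -0.0439  0.3029] [ 6.949e-01  7.191e-01 -4.000e-04  1.000e-04] [-0.42 -0.61 -0.66]
[[0.999, -0.032, -0.009, 0.517], [0.034, 0.948, 0.316, 0.038], [-0.001, -0.316, 0.949, 0.373], [0.0, 0.0, 0.0, 1.0]] 340.47656727006677
knob_top 0.58 [325.  43.] 13849 [0.5173 0.0713 0.0907] [0.456 0.031 0.086] [0.58  0.101 0.179]
lever_tip 0.56 [325.  98.] 3369 [0.5187 0.0306 0.1521] [ 0.488 -0.005  0.086] [0.551 0.045 0.181]
bail_bar 0.67 [327.  93.] 1911 [0.5187 0.0369 0.157 ] [0.494 0.002 0.09 ] [0.544 0.045 0.181]
bail_tab 0.69 [323.  94.] 1986 [0.5182 0.0367 0.1565] [0.488 0.002 0.086] [0.551 0.048 0.181]
keeper 0.58 [325.  42.] 14026 [0.517  0.0711 0.0906] [0.455 0.031 0.084] [0.58  0.102 0.18 ]
pad 0.56 [325. 192.] 189 [ 0.5213 -0.0412  0.1106] [ 0.516 -0.047  0.106] [ 0.527 -0.036  0.112]
lever 0.69 [325. 102.] 3481 [0.5183 0.0311 0.1516] [ 0.487 -0.003  0.086] [0.55  0.049 0.181]
-52 26 y -6.0 6.0 z [105. 110. 110. 111. 112.]
-48 77 y -7.0 7.0 z [106. 110. 111. 111. 112.]
-44 100 y -7.0 8.0 z [ 94. 107. 110. 111. 112.]
-40 116 y -6.0 6.0 z [ 93.  99. 105. 107. 112.]
-16 21 y -10
[... 186 characters left out ...]
 25.0 z [ 93. 105. 113. 115. 122.]
4 181 y -24.0 24.0 z [ 93. 108. 119. 121. 125.]
8 198 y -24.0 25.0 z [101. 115. 117. 125. 131.]
12 220 y -24.0 24.0 z [117. 121. 123. 129. 134.]
16 272 y -24.0 24.0 z [123. 128. 131. 135. 140.]
20 310 y -24.0 24.0 z [133. 137. 139. 141. 145.]
24 302 y -24.0 24.0 z [141. 145. 148. 152. 155.]
28 404 y -24.0 24.0 z [147. 153. 153. 154. 157.]
32 562 y -25.0 25.0 z [154. 156. 157. 162. 168.]
36 476 y -23.0 23.0 z [154. 171. 175. 178. 181.]
40 270 y -24.0 14.0 z [ 93. 178. 179. 179. 181.]
44 84 y -7.0 7.0 z [103. 105. 106. 106. 108.]
48 105 y -11.0 7.0 z [ 93. 101. 102. 103. 105.]
84 1 y -15.0 -15.0 z [93. 93. 93. 93. 93.]
88 1 y 12.0 12.0 z [93. 93. 93. 93. 93.]
```

View pics/w2.png

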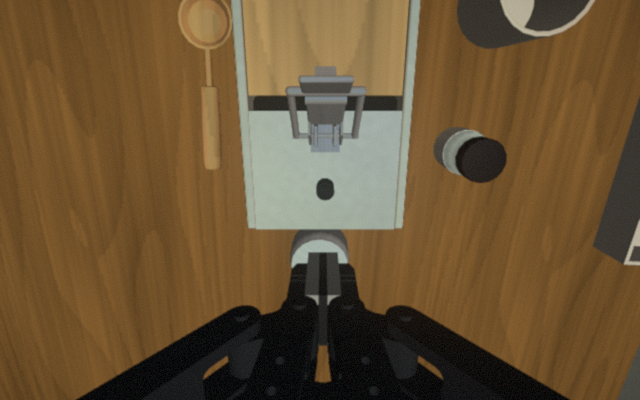

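>>> {"name": "step_arm", "arguments": {"rows": [[[30, 0, 30], 0], [[56, 0, 60], 0], [[66, 0, 60], 0], [[72, 0, 60], 0], [[77, 0, 61], 0], [[83, 0, 65], 0], [[89, 0, 71], 0], [[93, 0, 76], 0], [[97, 0, 82], 0], [[100, 0, 88], 0], [[103, 0, 94], 0], [[103, 0, 94], 0]]}}

```text
clock: 10.45
eef_pos: [0.5161, 0.0594, 0.2082]
tool_rot: [0.694, 0.72, -0.001, -0.0]
ft_force: [-0.0, 0.0, -0.4]
grip_width: 0.0004
grasp_force: 0.0
```

```bash
sed -n '1,7p' w.py > s.py
cat > s.py <<'E'
from h import *
import sys
o=bot.get_obs(); print(o['clock'],o['eef_pos'].round(4),o['ft_force'].round(2))
O=np.array([.5198,.0025]);ux=np.array([-.0355,.9994]);uy=np.array([-.9994,-.0355])
P,im,d=snap('scene');C=cloud(P,d)
q=proj(P,[.52,.04,.13]); u,v=int(q[0]),int(q[1]); c=im[v-60:v+60,u-75:u+75]; save(sys.argv[1],cv2.resize(c,None,fx=4,fy=4,interpolation=3))
E
python3 s.py s1.png
```

```text
10.45 [0.5161 0.0594 0.2082] [-0.02  0.04 -0.43]
```

View pics/s1.png

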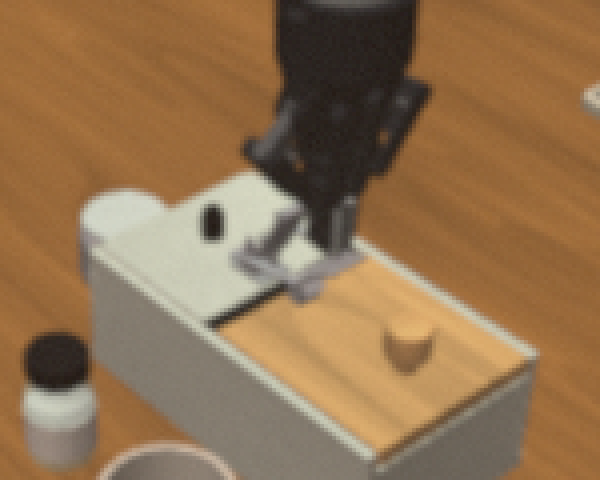

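>>> {"name": "step_arm", "arguments": {"rows": [[[2, 0, 6], 0], [[4, 0, 12], 0], [[8, 0, 17], 0], [[12, 0, 21], 0], [[13, 0, 23], 0], [[13, 0, 23], 0]]}}

```text
clock: 11.25
eef_pos: [0.5159, 0.0724, 0.1858]
tool_rot: [0.694, 0.72, -0.0, -0.0]
ft_force: [0.3, 0.0, -0.2]
grip_width: -0.0
grasp_force: 0.0
```

>>> {"name": "step_arm", "arguments": {"rows": [[[0, 0, 1], 0], [[0, 0, 2], 0], [[0, 0, 2], 0]]}}

```text
clock: 11.62
eef_pos: [0.516, 0.0722, 0.1839]
tool_rot: [0.695, 0.719, -0.0, 0.0]
ft_force: [-0.3, -0.2, 1.0]
grip_width: -0.0001
grasp_force: 0.0
```

>>> {"name": "step_arm", "arguments": {"rows": [[[0, 0, 1], 0], [[0, 0, 1.5], 0], [[0, 0, 1.5], 0]]}}

```text
clock: 12.0
eef_pos: [0.5162, 0.0722, 0.1829]
tool_rot: [0.695, 0.719, 0.0, 0.0]
ft_force: [-1.2, -0.1, 5.5]
grip_width: -0.0001
grasp_force: 2.5
```

>>> {"name": "step_arm", "arguments": {"rows": [[[0, 0, 0.7], 0], [[0, 0, 1], 0], [[0, 0, 1], 0]]}}

```text
clock: 12.38
eef_pos: [0.5163, 0.0722, 0.1824]
tool_rot: [0.695, 0.719, 0.001, 0.0]
ft_force: [-1.9, -0.5, 7.4]
grip_width: 0.0004
grasp_force: 4.0
```

>>> {"name": "step_arm", "arguments": {"rows": [[[0, 0, 0.7], 0], [[0, 0, 1], 0], [[0, 0, 1], 0]]}}

```text
clock: 12.75
eef_pos: [0.5164, 0.0723, 0.1817]
tool_rot: [0.695, 0.719, 0.001, 0.001]
ft_force: [-1.6, -0.4, 8.9]
grip_width: 0.0001
grasp_force: 4.6
```

>>> {"name": "step_arm", "arguments": {"rows": [[[0, 0, 0.7], 0], [[0, 0, 1], 0], [[0, 0, 1], 0]]}}

```text
clock: 13.12
eef_pos: [0.5164, 0.0723, 0.1803]
tool_rot: [0.695, 0.719, 0.001, 0.001]
ft_force: [-1.9, -0.2, 7.4]
grip_width: -0.0004
grasp_force: 3.4
```

>>> {"name": "step_arm", "arguments": {"rows": [[[0, 0, 1], 0], [[0, 0, 1.5], 0], [[0, 0, 1.5], 0]]}}

```text
clock: 13.5
eef_pos: [0.5162, 0.0721, 0.1781]
tool_rot: [0.695, 0.719, 0.0, 0.0]
ft_force: [-0.6, -2.2, 3.6]
grip_width: -0.0003
grasp_force: 1.9
```

>>> {"name": "step_arm", "arguments": {"rows": [[[0, 0, 1], 0], [[0, 0, 1.5], 0], [[0, 0, 1.5], 0]]}}

```text
clock: 13.88
eef_pos: [0.5156, 0.0724, 0.1758]
tool_rot: [0.694, 0.72, -0.0, -0.001]
ft_force: [-0.9, -0.5, 0.3]
grip_width: 0.0002
grasp_force: 0.0
```

>>> {"name": "step_arm", "arguments": {"rows": [[[0, 0, 1], 0], [[0, 0, 1.5], 0], [[0, 0, 1.5], 0]]}}

```text
clock: 14.25
eef_pos: [0.5159, 0.0723, 0.1748]
tool_rot: [0.695, 0.719, -0.0, -0.0]
ft_force: [-0.2, -0.0, -0.5]
grip_width: 0.0001
grasp_force: 0.0
```

>>> {"name": "step_arm", "arguments": {"rows": [[[0, 0, 1], 0], [[0, 0, 2], 0], [[0, 0, 2], 0]]}}

```text
clock: 14.62
eef_pos: [0.5159, 0.0722, 0.1728]
tool_rot: [0.695, 0.719, -0.0, -0.0]
ft_force: [-0.9, 0.4, 0.5]
grip_width: 0.0
grasp_force: 0.0
```

>>> {"name": "step_arm", "arguments": {"rows": [[[0, 0, 1], 0], [[0, 0, 1.5], 0], [[0, 0, 1.5], 0]]}}

```text
clock: 15.0
eef_pos: [0.516, 0.0723, 0.1713]
tool_rot: [0.695, 0.719, -0.0, -0.0]
ft_force: [-1.1, 0.7, 0.2]
grip_width: 0.0001
grasp_force: 0.0
```

>>> {"name": "step_arm", "arguments": {"rows": [[[0, 0, 1], 0], [[0, 0, 1.5], 0], [[0, 0, 1.5], 0]]}}

```text
clock: 15.38
eef_pos: [0.5159, 0.0722, 0.1698]
tool_rot: [0.695, 0.719, -0.0, -0.0]
ft_force: [-0.2, 0.3, 0.3]
grip_width: -0.0
grasp_force: 0.0
```

>>> {"name": "step_arm", "arguments": {"rows": [[[0, 0, 1], 0], [[0, 0, 1.5], 0], [[0, 0, 1.5], 0]]}}

```text
clock: 15.75
eef_pos: [0.5161, 0.0723, 0.1686]
tool_rot: [0.695, 0.719, 0.0, 0.0]
ft_force: [-0.2, -0.4, 2.4]
grip_width: -0.0
grasp_force: 1.0
```

>>> {"name": "step_arm", "arguments": {"rows": [[[0, 0, 0.5], 0], [[0, 0, 0.8], 0], [[0, 0, 0.8], 0]]}}

```text
clock: 16.12
eef_pos: [0.5161, 0.0723, 0.1684]
tool_rot: [0.695, 0.719, 0.0, 0.0]
ft_force: [-2.0, 1.0, 6.3]
grip_width: 0.0001
grasp_force: 3.2
```

>>> {"name": "step_arm", "arguments": {"rows": [[[0, 0, -30], 0], [[0, 0, -80], 0], [[-30, 0, -120], 0], [[-80, 0, -130], 0], [[-110, 0, -130], 0], [[-110, 0, -130], 0], [[-110, 0, -130], 0]]}}

```text
clock: 17.0
eef_pos: [0.5197, -0.0373, 0.2972]
tool_rot: [0.695, 0.719, -0.0, -0.001]
ft_force: [-0.1, 0.7, 0.2]
grip_width: 0.0001
grasp_force: 0.0
```

```bash
python3 w.py w3.png; python3 -c "
import cv2;a=cv2.imread('pics/w3.png')[30:230,220:430];cv2.imwrite('pics/w3c.png',cv2.resize(a,None,fx=2.8,fy=2.8,interpolation=3))"
```

```text
17.0 [ 0.5197 -0.0373  0.2972] [ 6.946e-01  7.194e-01 -1.000e-04 -5.000e-04] [-0.08  0.74  0.19]
[[0.999, -0.033, -0.009, 0.517], [0.034, 0.949, 0.315, 0.045], [-0.002, -0.315, 0.949, 0.368], [0.0, 0.0, 0.0, 1.0]] 340.47656727006677
knob_top 0.6 [323.  42.] 14884 [0.5173 0.0748 0.0907] [0.454 0.031 0.085] [0.581 0.107 0.151]
lever_tip 0.75 [326. 101.] 4038 [0.5178 0.0354 0.103 ] [ 0.494 -0.004  0.089] [0.546 0.079 0.155]
bail_bar 0.57 [325.  72.] 2660 [0.517  0.0567 0.0967] [0.494 0.002 0.089] [0.543 0.079 0.116]
bail_tab 0.92 [326.  74.] 2726 [0.5177 0.0564 0.0966] [0.494 0.002 0.087] [0.543 0.079 0.116]
keeper 0.78 [324.  39.] 14935 [0.5172 0.0746 0.0907] [0.454 0.031 0.085] [0.581 0.107 0.151]
pad 0.7 [324. 202.] 185 [ 0.5213 -0.0417  0.1107] [ 0.516 -0.055  0.09 ] [ 0.527 -0.036  0.112]
lever 0.55 [326. 105.] 4318 [0.5179 0.0358 0.1015] [ 0.493 -0.005  0.087] [0.546 0.079 0.155]
-52 29 y -6.0 6.0 z [107. 110. 110. 111. 112.]
-48 81 y -7.0 7.0 z [105. 110. 111. 111. 112.]
-44 102 y -7.0 7.0 z [ 95. 107. 110. 111. 112.]
-40 125 y -6.0 6.0 z [ 93. 100. 105. 107. 112.]
-16 23 y -11.0
[... 497 characters left out ...]
6. 152. 154.]
28 347 y -24.0 24.0 z [101. 152. 153. 154. 155.]
32 284 y -24.0 24.0 z [ 99. 104. 150. 152. 154.]
36 214 y -24.0 24.0 z [ 97. 101. 105. 106. 108.]
40 207 y -24.0 24.0 z [ 95.  99. 107. 108. 110.]
44 216 y -24.0 24.0 z [ 93.  97. 104. 106. 109.]
48 390 y -25.0 24.0 z [ 94.  96.  97. 101. 106.]
52 233 y -23.0 23.0 z [93. 95. 96. 96. 97.]
56 228 y -15.0 14.0 z [94. 95. 96. 96. 98.]
60 241 y -15.0 15.0 z [94. 96. 96. 97. 98.]
64 247 y -15.0 23.0 z [93. 96. 96. 97. 98.]
68 244 y -15.0 15.0 z [95. 96. 96. 97. 98.]
72 245 y -14.0 15.0 z [94. 96. 97. 97. 98.]
76 39 y -14.0 14.0 z [95. 96. 96. 97. 98.]
88 1 y -18.0 -18.0 z [93. 93. 93. 93. 93.]
92 1 y -23.0 -23.0 z [93. 93. 93. 93. 93.]
```

View pics/w3c.png

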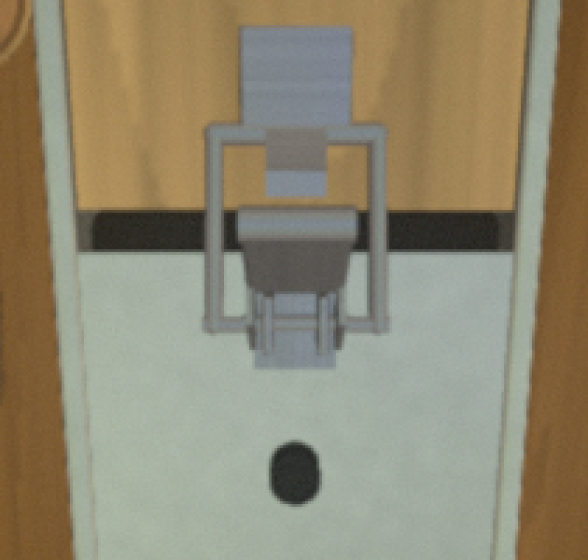

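>>> {"name": "step_arm", "arguments": {"rows": [[[50, -1, 0], 0], [[92, -1, 0], 0], [[92, -1, 40], 0], [[92, -1, 75], 0], [[92, -1, 84], 0], [[92, -1, 84], 0]]}}

```text
clock: 18.15
eef_pos: [0.5157, 0.0542, 0.2137]
tool_rot: [0.695, 0.719, -0.0, -0.0]
ft_force: [0.8, -0.0, 0.2]
grip_width: -0.0
grasp_force: 0.0
```

>>> {"name": "step_arm", "arguments": {"rows": [[[-5, 0, 0], 0], [[-9, 0, -1], 0], [[-13, 0, -2], 0], [[-17, 0, -3], 0], [[-21, 0, -5], 0], [[-25, 0, -6], 0], [[-29, 0, -8], 0], [[-35, 0, -10], 0], [[-41, 0, -11], 0], [[-46, 0, -11], 0], [[-51, 0, -10], 0], [[-51, 0, -10], 0]]}}

```text
clock: 19.65
eef_pos: [0.5183, 0.0045, 0.2245]
tool_rot: [0.694, 0.72, 0.002, -0.001]
ft_force: [0.6, 6.1, -0.7]
grip_width: -0.0001
grasp_force: 2.9
```

>>> {"name": "step_arm", "arguments": {"rows": [[[-5, 0, 1.5], 0], [[-10, 0, 3.5], 0], [[-14, 0, 6], 0], [[-18, 0, 9], 0], [[-22, 0, 12], 0], [[-26, 0, 15], 0], [[-26, 0, 15], 0]]}}

```text
clock: 20.52
eef_pos: [0.5193, -0.023, 0.2091]
tool_rot: [0.695, 0.719, 0.001, 0.001]
ft_force: [3.6, 3.5, 2.7]
grip_width: 0.0
grasp_force: 2.1
```

>>> {"name": "step_arm", "arguments": {"rows": [[[-1.5, 0, 2], 0], [[-3, 0, 4], 0], [[-4.5, 0, 6], 0], [[-6, 0, 8], 0], [[-7, 0, 10], 0], [[-7, 0, 10], 0]]}}

```text
clock: 21.28
eef_pos: [0.5177, -0.03, 0.1978]
tool_rot: [0.695, 0.719, -0.001, -0.001]
ft_force: [0.5, 0.4, 1.5]
grip_width: 0.0006
grasp_force: 0.8
```

>>> {"name": "step_arm", "arguments": {"rows": [[[-1, 0, 2], 0], [[-1.5, 0, 4], 0], [[-2, 0, 6], 0], [[-2, 0, 6], 0]]}}

```text
clock: 21.78
eef_pos: [0.5182, -0.0316, 0.192]
tool_rot: [0.695, 0.719, -0.0, -0.001]
ft_force: [-0.8, 0.4, 0.2]
grip_width: 0.0003
grasp_force: 0.0
```

>>> {"name": "step_arm", "arguments": {"rows": [[[0, 0, 1], 0], [[0, 0, 2], 0], [[0, 0, 2], 0]]}}

```text
clock: 22.15
eef_pos: [0.5186, -0.0316, 0.1904]
tool_rot: [0.694, 0.72, 0.0, -0.0]
ft_force: [-0.6, -0.6, -0.1]
grip_width: 0.0
grasp_force: 0.2
```

>>> {"name": "step_arm", "arguments": {"rows": [[[0, 0, 0.6], 0], [[0, 0, 1], 0], [[0, 0, 1], 0]]}}

```text
clock: 22.52
eef_pos: [0.5187, -0.0317, 0.1896]
tool_rot: [0.695, 0.719, 0.0, 0.0]
ft_force: [0.1, -0.5, 1.3]
grip_width: 0.0001
grasp_force: 0.6
```

>>> {"name": "step_arm", "arguments": {"rows": [[[0, 0, 0.6], 0], [[0, 0, 1], 0], [[0, 0, 1], 0]]}}

```text
clock: 22.9
eef_pos: [0.5188, -0.0317, 0.1886]
tool_rot: [0.695, 0.719, 0.0, 0.0]
ft_force: [-0.6, -0.2, 0.6]
grip_width: -0.0002
grasp_force: 0.5
```

>>> {"name": "step_arm", "arguments": {"rows": [[[0, 0, 0.6], 0], [[0, 0, 1], 0], [[0, 0, 1], 0]]}}

```text
clock: 23.28
eef_pos: [0.5188, -0.0317, 0.1876]
tool_rot: [0.695, 0.719, 0.0, 0.0]
ft_force: [-0.7, -1.1, 1.0]
grip_width: -0.0001
grasp_force: 0.5
```

>>> {"name": "step_arm", "arguments": {"rows": [[[0, 0, 0.6], 0], [[0, 0, 1], 0], [[0, 0, 1], 0]]}}

```text
clock: 23.65
eef_pos: [0.5188, -0.0318, 0.1867]
tool_rot: [0.695, 0.719, 0.0, 0.0]
ft_force: [-0.1, -0.6, 1.8]
grip_width: 0.0001
grasp_force: 0.9
```

>>> {"name": "step_arm", "arguments": {"rows": [[[0, 0, 0.6], 0], [[0, 0, 1], 0], [[0, 0, 1], 0]]}}

```text
clock: 24.02
eef_pos: [0.5188, -0.0319, 0.186]
tool_rot: [0.695, 0.719, 0.0, 0.0]
ft_force: [-0.5, -2.5, 5.2]
grip_width: -0.0
grasp_force: 2.4
```

>>> {"name": "step_arm", "arguments": {"rows": [[[0, 0, 0.6], 0], [[0, 0, 1], 0], [[0, 0, 1], 0]]}}

```text
clock: 24.4
eef_pos: [0.5188, -0.032, 0.1855]
tool_rot: [0.695, 0.719, 0.0, 0.001]
ft_force: [-1.6, -2.7, 7.3]
grip_width: -0.0002
grasp_force: 3.7
```

>>> {"name": "step_arm", "arguments": {"rows": [[[0, 0, 0.6], 0], [[0, 0, 1], 0], [[0, 0, 1], 0]]}}

```text
clock: 24.78
eef_pos: [0.5188, -0.0321, 0.1849]
tool_rot: [0.695, 0.719, 0.0, 0.001]
ft_force: [-2.7, -2.2, 10.5]
grip_width: -0.0001
grasp_force: 5.1
```

>>> {"name": "step_arm", "arguments": {"rows": [[[0, 0, 0.6], 0], [[0, 0, 1], 0], [[0, 0, 1], 0], [[0, 0, 1], 0]]}}

```text
clock: 25.28
eef_pos: [0.5188, -0.0322, 0.1845]
tool_rot: [0.695, 0.719, 0.0, 0.001]
ft_force: [-3.9, -2.1, 14.1]
grip_width: 0.0001
grasp_force: 6.6
```

>>> {"name": "step_arm", "arguments": {"rows": [[[0, 0, -1], 0], [[0, 0, -4], 0], [[0, 0, -30], 0], [[0, 0, -80], 0], [[0, 0, -114], 0], [[0, 0, -114], 0], [[0, 0, -114], 0]]}}

```text
clock: 26.15
eef_pos: [0.5181, -0.0314, 0.2955]
tool_rot: [0.694, 0.72, -0.0, -0.001]
ft_force: [1.0, -0.9, -0.8]
grip_width: 0.0002
grasp_force: 0.0
```

```bash
python3 w.py w4.png; python3 -c "
import cv2;a=cv2.imread('pics/w4.png')[30:230,220:430];cv2.imwrite('pics/w4c.png',cv2.resize(a,None,fx=2.8,fy=2.8,interpolation=3))"
```

```text
26.15 [ 0.5181 -0.0314  0.2955] [ 6.944e-01  7.196e-01 -5.000e-04 -1.000e-03] [ 1.   -0.9  -0.79]
[[0.999, -0.034, -0.008, 0.515], [0.035, 0.949, 0.315, 0.05], [-0.003, -0.315, 0.949, 0.366], [0.0, 0.0, 0.0, 1.0]] 340.47656727006677
knob_top 0.85 [328.  53.] 17473 [0.5173 0.0768 0.0907] [0.454 0.026 0.086] [0.581 0.113 0.111]
lever_tip 0.73 [342. 156.] 4336 [0.5197 0.0043 0.1055] [ 0.494 -0.055  0.089] [0.545 0.07  0.117]
bail_bar 0.88 [328.  91.] 2575 [0.5168 0.0498 0.1012] [ 0.493 -0.008  0.088] [0.546 0.071 0.109]
bail_tab 0.88 [331.  92.] 2629 [0.5182 0.0494 0.1011] [ 0.494 -0.009  0.087] [0.545 0.071 0.109]
keeper 0.66 [326.  53.] 17407 [0.5172 0.0769 0.0907] [0.454 0.026 0.084] [0.579 0.113 0.111]
lever 0.57 [312. 150.] 4782 [0.5198 0.0054 0.1053] [ 0.493 -0.055  0.087] [0.546 0.07  0.117]
-60 31 y -13.0 13.0 z [113. 114. 115. 115. 116.]
-56 152 y -13.0 13.0 z [114. 115. 116. 116. 117.]
-52 179 y -13.0 13.0 z [112. 114. 114. 115. 116.]
-48 158 y -13.0 13.0 z [110. 113. 114. 114. 115.]
-44 166 y -13.0 13.0 z [111. 113. 113. 114. 115.]
-40 165 y -13.0 13.0 z [111. 113. 113. 113. 
[... 745 characters left out ...]
 67 y -24.0 24.0 z [ 97.  99. 100. 100. 102.]
28 133 y -24.0 24.0 z [ 97.  99. 101. 106. 107.]
32 185 y -24.0 24.0 z [ 97.  99. 105. 106. 107.]
36 208 y -24.0 24.0 z [ 93.  99. 107. 108. 111.]
40 382 y -25.0 24.0 z [ 97.  99.  99. 104. 109.]
44 308 y -24.0 25.0 z [ 93.  99. 100. 101. 104.]
48 198 y -15.0 14.0 z [ 98. 100. 101. 102. 103.]
52 242 y -14.0 15.0 z [100. 102. 102. 103. 105.]
56 250 y -15.0 15.0 z [102. 103. 104. 104. 106.]
60 252 y -15.0 15.0 z [103. 105. 105. 106. 107.]
64 249 y -15.0 15.0 z [104. 106. 107. 107. 109.]
84 1 y -13.0 -13.0 z [93. 93. 93. 93. 93.]
88 1 y 20.0 20.0 z [94. 94. 94. 94. 94.]
92 1 y 20.0 20.0 z [93. 93. 93. 93. 93.]
104 1 y 9.0 9.0 z [93. 93. 93. 93. 93.]
```

View pics/w4c.png

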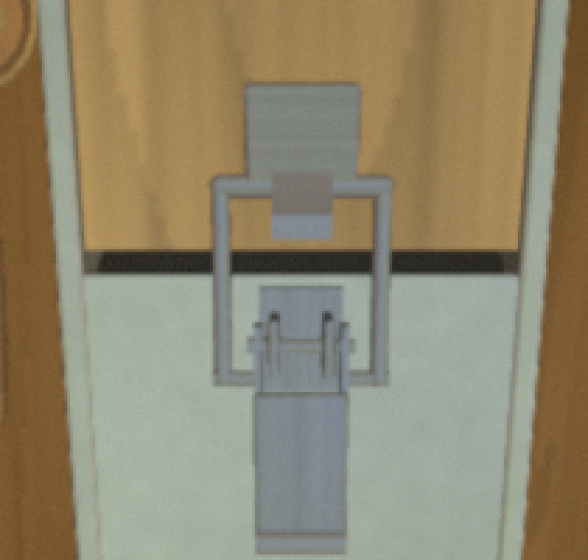

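```bash
python3 -c "
from workcell import bot
print(bot.job_done())"
```

```text
the job is handed in; nothing more can be done
None
```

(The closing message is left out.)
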